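# Crank a dental flask press down by a hidden square drive

### The job

Take the loose crank out of its wooden rest block, put its square key down the leaning port of the flask press, feel for the hidden square drive until the key drops fully home, then wind the crank clockwise until the platen bears down on the brass flask. Leave the crank seated in the port and do not disturb the other things on the bench.

Things in the scene. Friction and masses are not known exactly. Their poses are not given: they have to be found in the camera images.
- crank: Loose steel crank, about 0.3 kg, standing key-down in the rest block. Origin: centre of the flat tip of its key; z runs up the key and is the axis it turns about. Key: 18 x 18 mm square, sides along x and y, from z = 0 to 75. Flat arm 22 wide, z = 75 to 85, from x = -12 to x = +74.
- hub (a point): Middle of the crank's hub, on its axis at z = 101: a 24 x 24 mm block, sides along the crank's x and y, z = 85 to 117, free to grip. Axes as the crank's.
- handle_grip (a point): Middle of the crank's handle: a black sleeve of diameter 18 mm and length 42 (crank z = 86.5 to 128.5) that spins freely on its pin, parallel to the crank's axis and 62 from it (crank x = +62, y = 0; this point z = 107.5).
- block: Wooden rest block, fixed, 85 x 85 x 60 mm tall, with a round vertical hole of diameter 27.6, 50 deep, in its middle; the crank's tip stands on the hole's floor 10 above the bench, a little loose, leaning up to 2 degrees. Origin under its centre.
- port: Leaning port of the press, fixed: round boss, diameter about 52 mm. Origin: centre of its mouth, 115 above the bench; z points out along the port's axis, 30 degrees (0.52 rad) from vertical, leaning to the press's front; y is level. A conical lead-in (about 40 wide at the top) narrows within 8 to a round bore of diameter 27. At 34 below the mouth it ends on the spindle's face.
- drive_face (a point): On the port's axis, 34 mm below the mouth: face of the hidden steel spindle, with a square socket 20.4 x 20.4, 18 deep. This point has the port's axes: the spindle's angle is random and not reported. The key stops on the face unless its sides are within about 8 degrees of the socket's; then it drops in 18 mm (tip 52 below the mouth). The fit repeats every 90 degrees. Turning takes about 0.2 N m.
- press: Fixed bench press for flasks. Origin: under the centre of its base plate 190 x 330 x 18 mm; front is -x. The port's mouth is at x = -10, y = -85, z = 115. The column and head (60 wide, top 225 above the bench, from x = -45 to 85) and the ram (sticks up to about 260) stand over the bed at y = +85. Nothing is above the port.
- platen: Round steel platen, diameter 72 mm, 12 thick, on the press's ram. Origin: centre of its underside. It slides straight down as the spindle turns clockwise (looking down into the port): 5 mm per radian, 31 per turn. It starts 16 to 24 above the flask and stays where it is left. When it meets the flask the crank stiffens sharply.
- flask: Round brass flask, diameter 64 mm, 62 tall, 0.6 kg, loose on the press bed (30 above the bench) under the platen. Origin: centre of its underside.
- model_a: Bystander: grey-white plaster jaw model: base slab 55 x 64 x 16 with a horseshoe of teeth, 30 tall in all; origin under its centre
- model_b: Bystander: tan stone jaw model, 55 x 64 x 30 tall; origin under its centre
- jar: Bystander: small clear jar with a white cap, diameter 64, about 60 tall; origin under its centre
- cup: Bystander: dark rubber mixing bowl, diameter 84, 50 tall; origin under its centre
- brush: Bystander: hand brush lying flat, handle towards its -x; origin under it
- tin: Bystander: plain steel tin, diameter 70, 45 tall; origin under its centre

How it is judged:
By the outcome, as a careful person would: the job done as asked, in the order asked, and still so for the second after the job is handed in, with the robot touching nothing.
It also fails if it takes over 72 s, if anything falls off the work surface, if the arm or the gripper's body presses on something with over 40 N, if the wrist force passes 120 N, or if a joint passes its speed limit or range.

### The arm

A 7-joint arm with a two-finger parallel gripper is mounted at the origin on the work surface. World frame = base frame: x ahead of the robot, y to its left, z up, the work surface at z = 0. Lengths are in m, angles in rad, forces in N, time in s.
With the tool pointing down it reaches from about 0.425 to 0.925 m from the base axis. Payload 6.8 kg.
Tool frame: the origin (TCP) lies at the very end of the fingers, on their centre line; the grasp point (between the pads) lies 19 mm behind it; z points along the fingers, y is the line along which they close (so a half turn about z gives the same grasp; the last joint's range is limited). The gripper opens to 85 mm and grips with 20 to 120 N. Pads are 22 mm wide; open, the fingers measure 114 mm over their backs; the gripper's body (76 mm by 85 mm) begins 54 mm behind the grasp point. The pads swing forward as they close: fully open they stand 13 mm farther back than shut.
Start: joints at [-1.23, 0.477, 0.022, 1.555, -0.011, 1.109, -0.083], TCP at [0.293, 0.608, 0.231] pointing down, gripper open.
Joint ranges: [-2.96, 2.96], [-0.34, 2.1], [-1.41, 1.46], [0.24, 2.44], [-1.37, 4.51], [0.17, 1.92], [-2.96, 2.96]. Speed limits (rad/s): [2.39, 2.39, 3.14, 3.14, 3.14, 3.14, 3.14].

### API

Orientations are given as a unit quaternion [w, x, y, z].
In Python, from station import bot gives the robot as it stands.
- The arm moves only by the tool shift_gripper, called after "Request:" as name(argument=value, ...), one argument or row to a line, values as JSON. Schema: {"type":"object","properties":{"segments":{"type":"array","items":{"type":"number"},"minItems":5,"maxItems":100},"force":{"type":"number"},"only":{"type":"string"},"quiet":{"type":"boolean"},"lines":{"type":"string"}},"required":["segments"],"additionalProperties":false}. segments is one flat list of numbers that holds 1 to 20 rows one after another, with no inner brackets; each row has 5 numbers: dx, dy, dz in units of 50 mm, then a turn about the tool's z in units of 0.05 rad, then the opening from 0.0 (shut) to 1.0 (fully open); each row shifts and turns the commanded pose from where the row before left it, along the tool's axes as they then stand; what a row does not reach is not made up. A row lasts 1/10 s, in which the tool goes at most 0.05 m and 0.15 rad, less where a joint would pass 70% of its speed; a pose out of reach is approached as far as the arm can. The fingers move at their own pace and stop on an object; force is the grip in N (left out, the last holds). Time passes only in rows, so rows that do not move let the fingers close. The tool returns the time, the measured TCP pose, the force, the opening and the grip force at its end. only (a regular expression) keeps the lines of the reply that match it, lines (a string "A,B") keeps lines A to B, and quiet returns only ok. Input that does not fit is refused with a message, and nothing moves.
- bot.get_obs(): the state, without advancing time (a new reading comes with each control period).
- bot.read_camera(name): name is "scene" or "top" or "wrist"; returns the picture (384x512x3 uint8, blue, green, red); there is no depth.
- bot.camera_info(name): a dict with "vertical_fov" (degrees; the focal length in pixels is half the picture's height over the tangent of half this angle, whatever the lens; pixels are square), "cx", "cy" (the principal point, pixels), "k1" (the pictures are not rectified: a ray, as slopes to the right and down, at radius r is drawn at 1 + k1 r^2 times it, then the intrinsics apply), "view" (4x4, takes a point from world to camera coordinates); the wrist camera has in their place "hand_eye" (4x4, takes a point from camera to tool coordinates, whose origin is the TCP and whose axes are the flange's). Camera axes: x right, y up, looking along -z (the intrinsics and any distortion apply to the point x, -y, -z); pixel columns grow to the right and rows downward; lengths in m; the calibration is good to about 2 mm. A picture is of the moment at which its call begins: read the wrist's pose just before it. camera_info takes no time and is no camera call.
- bot.hand_in(): hands the job in; it is judged then, once.
The state is a dict: "t": time; "q": joint angles; "joint_vel": joint speeds; "joint_torque": joint torques, N m; "eef_pos": TCP position; "tool_rot": TCP orientation; "contact_force": force on the tool from outside, world axes, zero at the start; "torque": the same for the moment, N m; "gripper_width": opening from 0.0 (shut) to 1.0 (fully open); "grasp_force": force on a finger pad.
Only numpy, scipy, OpenCV 4.12 (cv2) and the standard library are available. Lean on these libraries where they do the work, as an engineer would, in place of code of your own. Each camera call takes 0.05 s, during which the arm holds its last target. There are 200 camera calls.

## Working session

There is one attempt and no reset: what is moved stays moved. The work goes in short steps, Python scripts to look and compute and a tool call to move; the robot and the scene stay as the last step left them, time stands still between calls to the robot, and variables do not carry over. Pictures are saved under pics/ and viewed, at most 10 in all, crops included, and the job is handed in when it is done.

```bash
ls; mkdir -p pics
```

Create h.py:
```python
import numpy as np, cv2
from station import bot
from scipy.spatial.transform import Rotation as R
def toolT(o=None):
    o=o or bot.get_obs(); q=o["tool_rot"]; T=np.eye(4)
    T[:3,:3]=R.from_quat([q[1],q[2],q[3],q[0]]).as_matrix(); T[:3,3]=o["eef_pos"]; return T
def shot(name,fn):
    T=toolT(); im=bot.read_camera(name); cv2.imwrite(f"pics/{fn}.png",im); np.save(f"pics/{fn}.npy",T@np.array(bot.camera_info(name)["hand_eye"]) if name=="wrist" else np.linalg.inv(np.array(bot.camera_info(name)["view"])))
    return im
def ray(name,fn,px):
    "origin, unit dir in world for pixel"
    c=bot.camera_info(name); C=np.load(f"pics/{fn}.npy"); f=192/np.tan(np.radians(c["vertical_fov"])/2)
    K=np.array([[f,0,c["cx"]],[0,f,c["cy"]],[0,0,1]]); 
    u=cv2.undistortPoints(np.array([[px]],float),K,np.array([c["k1"],0,0,0.]))[0,0]
    d=C[:3,:3]@np.array([u[0],-u[1],-1]); return C[:3,3],d/np.linalg.norm(d)
def plane(name,fn,px,z):
    o,d=ray(name,fn,px); return o+d*(z-o[2])/d[2]
def tri(*rays):
    A=sum(np.eye(3)-np.outer(d,d) for o,d in rays); b=sum((np.eye(3)-np.outer(d,d))@o for o,d in rays)
    p=np.linalg.solve(A,b); return p,[np.linalg.norm(np.cross(p-o,d)) for o,d in rays]
def proj(name,fn,p):
    c=bot.camera_info(name); C=np.linalg.inv(np.load(f"pics/{fn}.npy")); f=192/np.tan(np.radians(c["vertical_fov"])/2)
    q=C[:3,:3]@np.array(p)+C[:3,3]; s=np.array([q[0],-q[1]])/-q[2]; s=s*(1+c["k1"]*(s@s)); return s*f+[c["cx"],c["cy"]]
```

Run:
```python
from h import *
a=shot("scene","s0");b=shot("top","t0");w=shot("wrist","w0")
for n in("scene","top","wrist"):print(n,bot.camera_info(n))
print(bot.get_obs())
v=np.vstack([np.hstack([a,b])]);cv2.imwrite("pics/st0.png",cv2.resize(v,(800,300)))
```

```text
pics
station.py
scene {'vertical_fov': 43.38631890255818, 'cx': 250.81628368083713, 'cy': 196.59019089779483, 'k1': -0.05148931960545767, 'view': array([[ 0.38799043,  0.92163865, -0.00675526, -0.1777927 ],
       [-0.74710604,  0.31879103,  0.58327081,  0.3280797 ],
       [ 0.53971844, -0.22125659,  0.81224967, -1.49211341],
       [ 0.        ,  0.        ,  0.        ,  1.        ]])}
top {'vertical_fov': 51.96775400480761, 'cx': 254.34881667444563, 'cy': 190.2572082046167, 'k1': -0.09778211507738359, 'view': array([[ 0.00568195, -0.99995182, -0.00800488, -0.03444303],
       [ 0.99769812,  0.00512784,  0.06761786, -0.52779571],
       [-0.06757356, -0.00837065,  0.99767918, -1.1254477 ],
       [ 0.        ,  0.        ,  0.        ,  1.        ]])}
wrist {'vertical_fov': 65.65354915553245, 'cx': 259.0896337546161, 'cy': 190.96002758208397, 'k1': -0.010324071096748124, 'hand_eye': array([[ 1.09993573e-03,  9.47562373e-01,  3.19568989e-01,
         8.25388443e-02],
       [ 9.99999081e-01, -7.88835196e-04, -1.10293608e-03,
         6.46152199e-04],
       [-7.93013466e-0
[... 169 characters left out ...]
ray([-1.23007231,  0.47760901,  0.02235   ,  1.55620162, -0.01152462,
        1.1093186 , -0.08311294]), 'joint_vel': array([ 0.00152006, -0.00160232,  0.0005181 , -0.00365773, -0.00050367,
       -0.00055287,  0.00175759]), 'joint_torque': array([ 2.44825766e-03, -5.96926582e+01,  1.60984196e+00, -2.81488931e+01,
        1.25999039e-02,  6.48800211e-03, -2.13649787e-05]), 'eef_pos': array([0.29269003, 0.60773668, 0.23055954]), 'tool_rot': array([-1.18546642e-04,  2.22537421e-01,  9.74923895e-01, -6.94365659e-04]), 'contact_force': array([ 0.39935202,  0.44519557, -0.60286825]), 'torque': array([-0.02561887, -0.00481564, -0.03092979]), 'grasp_force': 0.0, 'gripper_width': 1.0006257507848149}
```

View pics/t0.png

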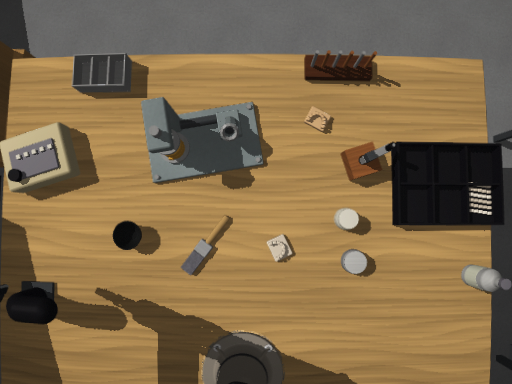

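View pics/s0.png

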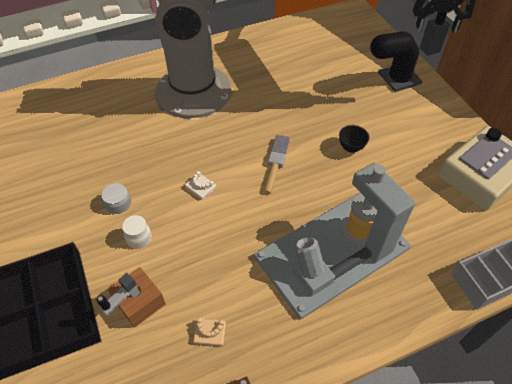

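The top view shows the crank hub at about (372,160), with the handle pointing right and slightly up to (393,147). The press is on the left and its port mouth is at about (229,127). The scene view agrees: crank at (120,292), port mouth at (308,245).

Run:
```python
from h import *
print("hub",plane("top","t0",(371,159),.127),"handle",plane("top","t0",(392,147),.138),"port",plane("top","t0",(229,127),.115))
a,b=cv2.imread("pics/t0.png"),cv2.imread("pics/s0.png")
A=cv2.resize(a[70:220,130:420],(800,414),interpolation=cv2.INTER_CUBIC)
cv2.imwrite("pics/tz.png",A)
p,e=tri(ray("top","t0",(229,127)),ray("scene","s0",(308,245)));print("port tri",p,e)
T=toolT()
hub=plane("top","t0",(371,159),.127)
# view point: 0.30 above bench near block so the wrist cam sees hub: where does camera axis hit z=.12 for tool yaw alpha
he=np.array(bot.camera_info("wrist")["hand_eye"]);print("cam axis tool",-he[:3,2],he[:3,3]); print(T[:3,:3])
```

```text
hub [ 0.60539705 -0.34194639  0.127     ] handle [ 0.6363218  -0.39587101  0.138     ] port [0.69177674 0.03683396 0.115     ]
port tri [0.68954227 0.03594244 0.12432684] [np.float64(0.000207441511857918), np.float64(0.0002074415118579234)]
cam axis tool [-0.31956899  0.00110294  0.94756237] [ 0.08253884  0.00064615 -0.14201701]
[[-9.00954165e-01  4.33913933e-01 -5.40192593e-04]
 [ 4.33914262e-01  9.00953229e-01 -1.30114522e-03]
 [-7.78967769e-05 -1.40666947e-03 -9.99999008e-01]]
```

View pics/tz.png

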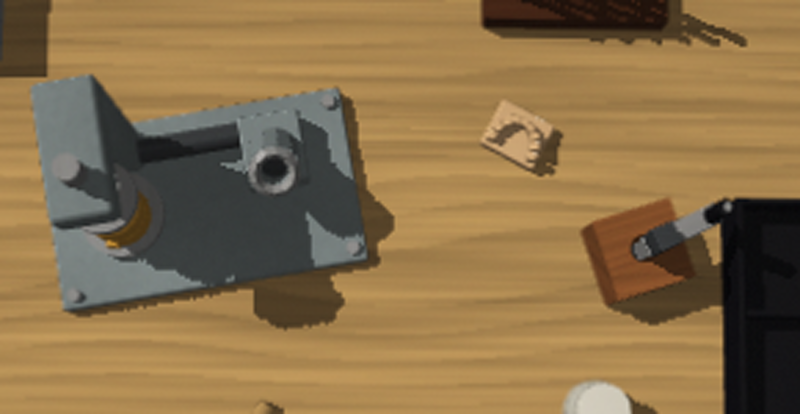

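The crop shows the hub at about (640,250), the handle tip at (718,210) and the port mouth at (272,170). The press is yawed about +9°. I'll move above the crank for wrist views.

The manual's scale: shifts go in units of 50 mm and turns go in units of 0.05 rad. Converting my numbers, -0.036 m is -0.72, -0.034 m is -0.68.

Request:
shift_gripper(
  segments=[-0.68, -0.66, -0.2, 0, 1, -0.68, -0.68, -0.2, 0, 1, -0.68, -0.68, -0.2, 0, 1, -0.68, -0.72, 0, 0, 1, -0.68, -0.72, 0, 0, 1, -0.68, -0.72, 0, 0, 1, -0.68, -0.72, 0, 0, 1, -0.68, -0.72, 0, 0, 1, -0.68, -0.72, 0, 0, 1, -0.68, -0.72, 0, 0, 1, -0.68, -0.72, 0, 0, 1, -0.68, -0.72, 0, 0, 1, -0.68, -0.72, 0, 0, 1, -0.68, -0.72, 0, 0, 1, -0.68, -0.72, 0, 0, 1, -0.68, -0.72, 0, 0, 1, -0.68, -0.72, 0, 0, 1, -0.68, -0.72, 0, 0, 1, -0.68, -0.72, 0, 0, 1, -0.68, -0.72, 0, 0, 1],
)

```text
t: 2.15
eef_pos: [0.5965, -0.3309, 0.2609]
tool_rot: [-0.0, 0.222, 0.975, 0.0]
contact_force: [0.8, 0.1, 0.7]
gripper_width: 0.997
grasp_force: 0.0
```

Request:
shift_gripper(
  segments=[-0.26, 0, 0, 3, 1, 0, 0, 0, 3, 1, 0, 0, 0, 3, 1, 0, 0, 0, 3, 1, 0, 0, 0, 0, 1, 0, 0, 0, 0, 1],
)

```text
t: 2.75
eef_pos: [0.6078, -0.3346, 0.2609]
tool_rot: [-0.0, 0.499, 0.867, -0.0]
contact_force: [1.4, -0.1, 0.3]
gripper_width: 0.998
grasp_force: 0.0
```

```bash
python3 -c "
from h import *
w=shot('wrist','w1');T=toolT();print(T,bot.get_obs()['q'])"
```

```text
[[-5.01953638e-01  8.64894457e-01 -3.51425930e-04  6.07842091e-01]
 [ 8.64894464e-01  5.01953716e-01  1.83114953e-04 -3.34670489e-01]
 [ 3.34774660e-04 -2.12031125e-04 -9.99999921e-01  2.61088168e-01]
 [ 0.00000000e+00  0.00000000e+00  0.00000000e+00  1.00000000e+00]] [-0.0184612   0.55653755  0.66357822  1.5035355  -0.35586292  1.20490488
  1.22579788]
```

View pics/w1.png

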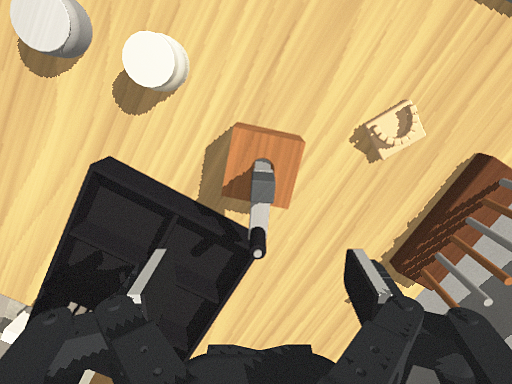

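The wrist view shows the block with the hub around (262,170), the arm running down to the handle top at about (257,253), and the black tray to the left of the handle. I'll take a second view for parallax.

Request:
shift_gripper(
  segments=[-0.4, 0.7, 0, 0, 0.6, -0.4, 0.7, 0, 0, 0.6, 0, 0, 0, 0, 0.6, 0, 0, 0, 0, 0.6],
)

```text
t: 3.2
eef_pos: [0.6889, -0.3344, 0.2604]
tool_rot: [-0.001, 0.499, 0.866, -0.0]
contact_force: [-0.9, -1.1, 0.1]
gripper_width: 0.599
grasp_force: 0.0
```

```bash
python3 -c "
from h import *
w=shot('wrist','w2');a=cv2.imread('pics/w1.png')
u=proj('wrist','w2',plane('wrist','w1',(260,195),.11)).astype(int);print(u)
c1=a[135:270,195:325];c2=w[u[1]-60:u[1]+75,u[0]-65:u[0]+65]
cv2.imwrite('pics/wz.png',cv2.resize(np.hstack([c1,c2]),None,fx=3,fy=3,interpolation=cv2.INTER_CUBIC))"
```

```text
[189 156]
```

View pics/wz.png

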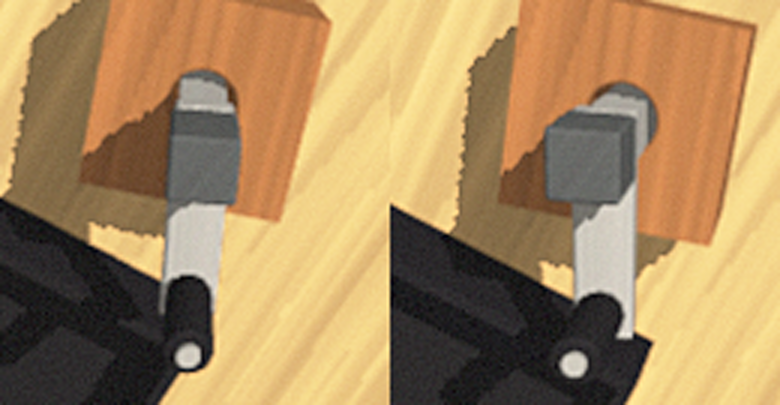

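In the enlarged crops the hub's top face centre is at w1 (263,191) and w2 (189,150.7). The pin top is at w1 (257.7,253.3) and w2 (185.3,217.3).

Run:
```python
from h import *
h,e=tri(ray("wrist","w1",(263,191.3)),ray("wrist","w2",(189,150.7)));print("hubtop",h,e)
p,e=tri(ray("wrist","w1",(257.7,253.3)),ray("wrist","w2",(185.3,217.3)));print("pin",p,e)
d=p-h;print(np.hypot(d[0],d[1]),np.degrees(np.arctan2(d[1],d[0])))
for n,px in(("w1",(263,191.3)),("w2",(189,150.7))):print("hub@.127",plane("wrist",n,px,.127))
for n,px in(("w1",(257.7,253.3)),("w2",(185.3,217.3))):print("pin@.14",plane("wrist",n,px,.14))
# block hole rim from w1,w2 crops: block corners top at z=.06
for n,px in(("w1",(195+330/3,135+20/3)),("w1",(195+282/3,135+222/3)),("w2",(124+365/3,96+22/3)),("w2",(124+321/3,96+245/3)),("w2",(124+110/3,96+203/3))):print(n,plane("wrist",n,px,.06))
T=toolT();f=np.arctan2(d[1],d[0]);tx=np.arctan2(-d[1],-d[0]);print("turn needed",np.arctan2(T[1,0],T[0,0])-tx,"delta tool",T[:3,:3].T@(h-T[:3,3]))
```

```text
hubtop [ 0.61735035 -0.34207761  0.12420291] [np.float64(0.00011021094727880584), np.float64(0.00011021094727889576)]
pin [ 0.64417541 -0.39891858  0.13664847] [np.float64(0.00020904262963979757), np.float64(0.00020904262963983405)]
0.06285284658711494 -64.73588387898731
hub@.127 [ 0.61684774 -0.34139526  0.127     ]
hub@.127 [ 0.61766021 -0.3411637   0.127     ]
pin@.14 [ 0.64317042 -0.39697347  0.14      ]
pin@.14 [ 0.64422316 -0.3974299   0.14      ]
w1 [ 0.64025506 -0.28409327  0.06      ]
w1 [ 0.66867005 -0.36423423  0.06      ]
w2 [ 0.64136126 -0.2811537   0.06      ]
w2 [ 0.66804637 -0.36444198  0.06      ]
w2 [ 0.58812413 -0.39101693  0.06      ]
turn needed 0.08206527320708679 delta tool [ 0.0292078  -0.06436721  0.13682765]
```

To row units: 0.03 m is 0.6, -0.032 m is -0.64, 0.082 rad is 1.64.

Request:
shift_gripper(
  segments=[0.3, -0.64, 0, 0, 0.6, 0.3, -0.64, 0, 0, 0.6, 0, 0, 0, 1.64, 0.6, 0, 0, 0.6, 0, 0.6, 0, 0, 0.6, 0, 0.6, 0, 0, 0, 0, 0.6],
)

```text
t: 3.85
eef_pos: [0.6148, -0.3393, 0.1978]
tool_rot: [-0.004, 0.536, 0.844, -0.0]
contact_force: [-0.1, -0.1, 0.2]
gripper_width: 0.601
grasp_force: 0.0
```

```bash
python3 -c "
from h import *
w=shot('wrist','w3');T=toolT();print(T[:3,:3].T@(np.array([.617,-.3415,.095])-T[:3,3]), proj('wrist','w3',[.617,-.3415,.127]))"
```

```text
[-0.00187752  0.00056305  0.10529992] [260.08587083 208.94202542]
```

View pics/w3.png

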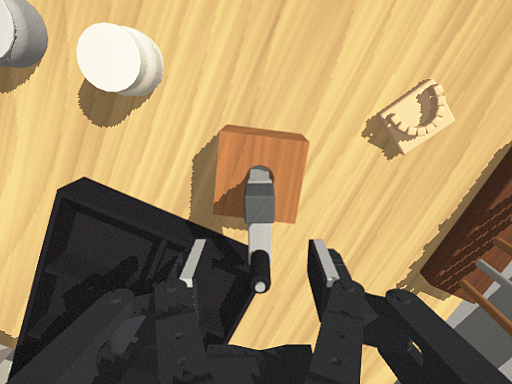

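The hub's top face is at about (260,208), matching the prediction. The crank is aligned and centred between the pads, so I'll descend and grip.

Request:
shift_gripper(
  segments=[-0.04, 0, 0.6, 0, 0.6, 0, 0, 0.6, 0, 0.6, 0, 0, 0.5, 0, 0.6, 0, 0, 0.4, 0, 0.6, 0, 0, 0, 0, 0.6],
  force=25,
)

```text
t: 4.4
eef_pos: [0.6179, -0.3422, 0.0955]
tool_rot: [-0.001, 0.536, 0.844, -0.0]
contact_force: [-0.1, -0.1, 0.7]
gripper_width: 0.601
grasp_force: 0.0
```

Request:
shift_gripper(
  segments=[0, 0, 0, 0, 0.1, 0, 0, 0, 0, 0.1, 0, 0, 0, 0, 0.1, 0, 0, 0, 0, 0.1, 0, 0, 0, 0, 0.1, 0, 0, 0, 0, 0.1],
  force=25,
)

```text
t: 5.0
eef_pos: [0.6191, -0.3442, 0.0989]
tool_rot: [0.001, 0.536, 0.844, -0.0]
contact_force: [-2.8, -0.9, 6.9]
gripper_width: 0.279
grasp_force: 25.0
```

Request:
shift_gripper(
  segments=[0, 0, -0.2, 0, 0.1, 0.04, 0, -0.2, 0, 0.1, 0.06, 0, -0.2, 0, 0.1, 0.06, 0, -0.1, 0, 0.1, 0, 0, 0, 0, 0.1],
  force=40,
)

```text
t: 5.5
eef_pos: [0.6149, -0.3374, 0.1334]
tool_rot: [0.001, 0.536, 0.844, -0.001]
contact_force: [-2.7, -5.8, 0.8]
gripper_width: 0.275
grasp_force: 40.6
```

Request:
shift_gripper(
  segments=[0, 0, 0, 3, 0.1, 0, 0, 0, 3, 0.1, 0, 0, 0, 3, 0.1, 0, 0, 0, 3, 0.1, 0, 0, 0, 3, 0.1, 0, 0, 0, 3, 0.1, 0, 0, 0, 3, 0.1, 0, 0, 0, 3, 0.1, 0, 0, 0, 3, 0.1, 0, 0, 0, 3, 0.1, 0, 0, 0, 3, 0.1, 0, 0, 0, 3, 0.1, 0, 0, 0, 1.2, 0.1, 0, 0, 0, 0, 0.1],
  force=40,
)

```text
t: 6.9
eef_pos: [0.6151, -0.3364, 0.1323]
tool_rot: [0.001, 0.997, 0.074, -0.0]
contact_force: [-2.5, -4.6, -3.3]
gripper_width: 0.274
grasp_force: 40.1
```

```bash
python3 -c "
from h import *
o=bot.get_obs();print(o['q'],o['torque']);shot('scene','s1')
a,e=tri(ray('wrist','w1',(108,157)),ray('wrist','w3',(85,178)));print(a,e)
cv2.imwrite('pics/s1z.png',cv2.resize(cv2.imread('pics/s1.png')[170:350,60:260],(800,720))[:600])"
```

```text
[-0.21186031  0.8829701   1.05794225  1.61743301 -0.82764624  1.14789212
 -0.37002795] [-1.40156592  0.64091551  0.0208265 ]
[ 0.42130124 -0.45392543 -0.02577489] [np.float64(0.00037909567951038777), np.float64(0.00037909567951029734)]
```

To row units: -0.007 m is -0.14, 0.001 m is 0.02.

Request:
shift_gripper(
  segments=[0, 0, 0, 0, 0.1, -0.14, 0, 0, 0, 0.1, -0.14, 0, 0, 0, 0.1, -0.14, 0, 0.02, 0, 0.1, -0.14, 0, 0.02, 0, 0.1, 0, 0, 0, 0, 0.1],
  force=25,
)

```text
t: 7.55
eef_pos: [0.5904, -0.3399, 0.1314]
tool_rot: [0.001, 0.997, 0.076, 0.003]
contact_force: [4.0, -4.2, -1.5]
gripper_width: 0.277
grasp_force: 40.1
```

Request:
shift_gripper(
  segments=[-0.14, 0, 0.02, 0, 0.1, -0.16, 0, 0.04, 0, 0.1, -0.16, 0, 0.08, 0, 0.1, 0, 0, 0, 0, 0.1, 0, 0, 0, 0, 0.1],
  force=25,
)

```text
t: 8.05
eef_pos: [0.567, -0.3441, 0.1245]
tool_rot: [0.002, 0.997, 0.075, 0.002]
contact_force: [1.5, -5.0, 3.7]
gripper_width: 0.272
grasp_force: 41.3
```

```bash
python3 -c "
from h import *
o=bot.get_obs();print(o['torque']);shot('scene','s1');shot('wrist','w4')
cv2.imwrite('pics/s1z.png',np.hstack([cv2.resize(cv2.imread('pics/s1.png')[200:340,60:200],(400,400)),cv2.resize(cv2.imread('pics/w4.png')[130:384,110:400],(400,400))]))"
```

```text
[-1.23029198 -0.85932553 -0.2224003 ]
```

View pics/s1z.png

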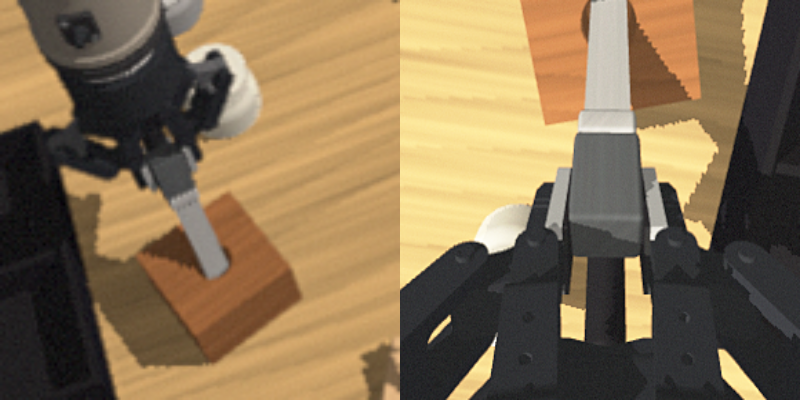

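The picture shows the crank swung in the grip, leaning about 28°, with the key tip still just in the hole. I'll tilt it slightly more, clamp harder and withdraw along its axis. Then I'll fly to the press.

Request:
shift_gripper(
  segments=[-0.06, 0, 0.02, 0, 0.1, 0, 0, 0, 0, 0.1, 0, 0, 0, 0, 0.1],
  force=40,
)

```text
t: 8.45
eef_pos: [0.5643, -0.3444, 0.1233]
tool_rot: [0.002, 0.997, 0.075, 0.002]
contact_force: [3.5, -4.3, 4.2]
gripper_width: 0.275
grasp_force: 42.0
```

Request:
shift_gripper(
  segments=[0, 0, 0, 0, 0.1, 0, 0, 0, 0, 0.1, -0.1, 0, -0.18, 0, 0.1, -0.1, 0, -0.18, 0, 0.1, 0, 0, -0.6, 0, 0.1, 0, 0, -0.6, 0, 0.1, 0, 0, -0.6, 0, 0.1, 0, 0, -0.6, 0, 0.1, 0.32, -0.86, -0.1, 0, 0.1, 0.32, -0.86, 0, 0, 0.1, 0.32, -0.86, 0, 0, 0.1, 0.32, -0.86, 0, 0, 0.1, 0.32, -0.86, 0, 0, 0.1, 0.32, -0.86, 0, 0, 0.1, 0, 0, 0, 0, 0.1, 0, 0, 0, 0, 0.1],
  force=90,
)

```text
t: 10.05
eef_pos: [0.6078, -0.0721, 0.2632]
tool_rot: [-0.001, 0.997, 0.078, -0.002]
contact_force: [-0.4, -1.9, -2.3]
gripper_width: 0.266
grasp_force: 89.8
```

```bash
python3 -c "
from h import *
shot('wrist','w5');o=bot.get_obs();print(o['q'],o['torque'])"
```

```text
[-0.80548454  0.69824913  1.31739619  1.72526582 -0.70368106  1.29270035
 -0.74825894] [-0.0764415   0.05407182  0.00362341]
```

Request:
shift_gripper(
  segments=[-0.6, -0.4, 0, 0, 0.1, -0.6, -0.4, 0, 0, 0.1, 0, 0, 0, 0, 0.1, 0, 0, 0, 0, 0.1],
)

```text
t: 10.5
eef_pos: [0.5421, -0.0452, 0.2643]
tool_rot: [-0.001, 0.997, 0.075, -0.0]
contact_force: [0.3, -0.4, -3.6]
gripper_width: 0.27
grasp_force: 90.0
```

```bash
python3 -c "
from h import *
shot('wrist','w6');shot('scene','s2');shot('top','t2')
a=[cv2.imread(f'pics/{n}.png') for n in('w5','w6')]
for n in('w5','w6'):
  print(n,proj('wrist',n,[.69,.036,.118]))
cv2.imwrite('pics/v.png',np.vstack([np.hstack([x[0:300,100:500] for x in a]),np.hstack([cv2.resize(cv2.imread('pics/s2.png')[130:330,200:400],(300,300)),cv2.resize(cv2.imread('pics/t2.png')[80:200,150:270],(300,300)),np.zeros((300,200,3),np.uint8)])]))"
```

```text
w5 [155.85284283  72.08621252]
w6 [191.30175942  -4.11809845]
```

View pics/v.png

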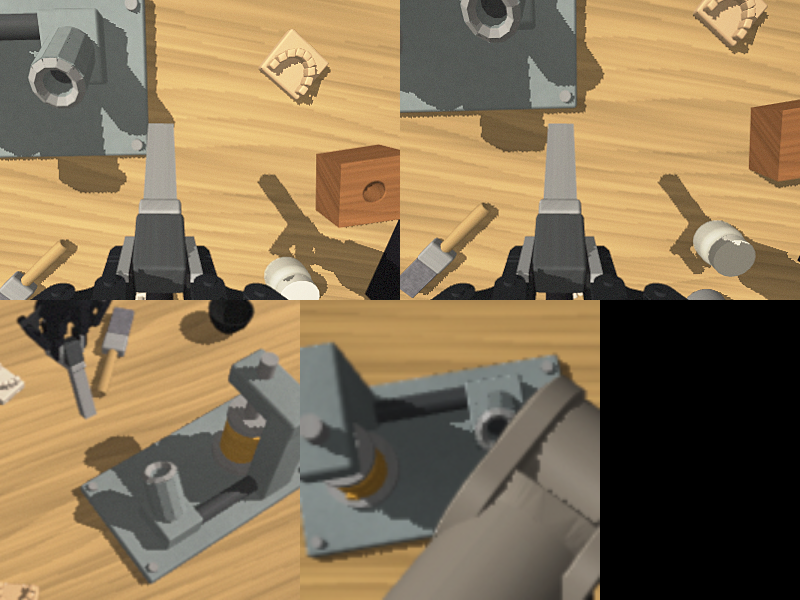

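In the wrist crops the port mouth is at about w5 (157,81) and w6 (187,13), and the key tip is at (260,124) in both. In the scene view the tip is at about (258.7,206.7) and the mouth at about (307,245).

Run:
```python
from h import *
T=np.load("pics/w6.npy")@np.linalg.inv(np.array(bot.camera_info("wrist")["hand_eye"]));P=T[:3,3]-.019*T[:3,2]
tip,e=tri(ray("wrist","w6",(260,126)),ray("scene","s2",(258.7,207)));print("tip",tip,e)
v=T[:3,:3].T@(tip-P);print("P->tip tool",v,np.linalg.norm(v),"tilt",np.degrees(np.arctan2(v[0],v[2])))
W=("wrist","w5",(157,81));S=("scene","s2",(307,245));Tp=("top","t0",(229.5,128.5));W6=("wrist","w6",(187,13))
for n,s in dict(ws=(W,S),wt=(W,Tp),st=(S,Tp),ww=(W,W6),all=(W,W6,S,Tp)).items():
  p,e=tri(*[ray(*x) for x in s]);print(n,p,np.round(e,4))
for x in(W,W6,S,Tp):print(plane(*x,.115))
for n,pts in dict(w5=[(248,157),(100,157)],w6=[(277,109),(103,115)]).items():
  a,b=[plane("wrist",n,p,.018) for p in pts];d=b-a;print("front edge",a,np.degrees(np.arctan2(-d[0],d[1])))
print("tool yaw",np.degrees(np.arctan2(T[1,0],T[0,0])))
# ground truth from tin/top base corners (z=.018): zoom crop scale 800/290
s=290/800;c=[(130+x*s,70+y*s) for x,y in((68,310),(368,264),(340,90))]
q=[plane("top","t0",p,.018) for p in c];d=q[0]-q[1];print(q,np.linalg.norm(d),np.linalg.norm(q[1]-q[2]),np.degrees(np.arctan2(-d[0],d[1])))
```

```text
tip [ 0.59876136 -0.03787449  0.18744477] [np.float64(0.0018937658683814524), np.float64(0.0018937658683814565)]
P->tip tool [0.05710576 0.00134721 0.09588802] 0.11161270179909673 tilt 30.77575915883356
ws [0.68242099 0.03752717 0.11122153] [0.0007 0.0007]
wt [0.68396452 0.03342801 0.12565434] [0.0017 0.0017]
st [0.68655759 0.03515175 0.12003641] [0.0001 0.0001]
ww [0.68206423 0.04542348 0.08726422] [0.0008 0.0008]
all [0.68280481 0.03712016 0.11405992] [0.0012 0.0059 0.0009 0.0052]
[0.68250227 0.03558477 0.115     ]
[0.67728631 0.03935302 0.115     ]
[0.68415898 0.03695439 0.115     ]
[0.6876668  0.03543662 0.115     ]
front edge [ 0.60376556 -0.05649641  0.018     ] 8.97791269671588
front edge [ 0.60514677 -0.05707627  0.018     ] 10.465937311862328
tool yaw 8.555104536603428
[array([0.54960069, 0.2606491 , 0.018     ]), array([ 0.59982011, -0.05755908,  0.018     ]), array([ 0.78795425, -0.02685838,  0.018     ])] 0.3221466055291004 0.1906226274602882 8.968414763719661
```

The manual's scale: shifts go in units of 50 mm and turns go in units of 0.05 rad. Converting my numbers, 0.036 m is 0.72, 0.012 m is 0.24.

Request:
shift_gripper(
  segments=[0.72, 0.24, 0, 0, 0.1, 0.72, 0.24, 0, 0, 0.1, 0.72, 0.24, 0, 0, 0.1, 0.72, 0.24, 0, 0, 0.1, 0, 0, 0, 0, 0.1, 0, 0, 0, 0, 0.1, 0, 0, 0, 0, 0.1],
)

```text
t: 11.35
eef_pos: [0.692, -0.0716, 0.264]
tool_rot: [0.0, 0.997, 0.075, -0.001]
contact_force: [0.0, 1.4, -3.2]
gripper_width: 0.264
grasp_force: 90.2
```

```bash
python3 -c "
from h import *
shot('wrist','w7');print(toolT()[:3,3])"
```

```text
[ 0.69192632 -0.0710956   0.26424962]
```

Request:
shift_gripper(
  segments=[-0.7, 0.4, 0, 0, 0.1, -0.7, 0.4, 0, 0, 0.1, 0, 0, 0, 0, 0.1, 0, 0, 0, 0, 0.1, 0, 0, 0, 0, 0.1],
)

```text
t: 11.9
eef_pos: [0.6299, -0.1193, 0.2644]
tool_rot: [-0.001, 0.997, 0.076, 0.0]
contact_force: [0.6, 0.8, -3.0]
gripper_width: 0.262
grasp_force: 90.1
```

```bash
python3 -c "
from h import *
shot('wrist','w8')
o=[]
for n in('w7','w8'):
  u=proj('wrist',n,[.680,.036,.115]).astype(int);u=[max(u[0],45),max(u[1],45)];print(n,u)
  o.append(cv2.resize(cv2.imread(f'pics/{n}.png')[u[1]-45:u[1]+45,u[0]-45:u[0]+45],(400,400),interpolation=cv2.INTER_CUBIC))
cv2.imwrite('pics/pz.png',np.hstack(o))"
```

```text
w7 [np.int64(152), np.int64(172)]
w8 [np.int64(105), np.int64(101)]
```

View pics/pz.png

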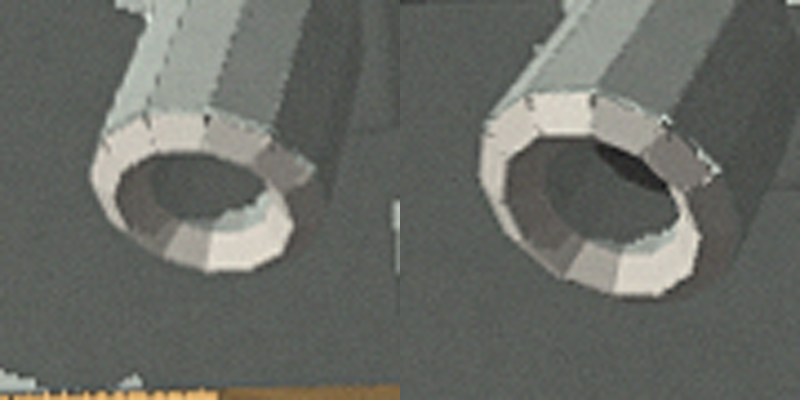

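Both crops show the white conical rim. The mouth ellipse (about 40 mm wide) is centred at w7 (152.9,174.5) and w8 (105.2,104.4).

Run:
```python
from h import *
A=("wrist","w7",(152.9,174.5));B=("wrist","w8",(105.2,104.4))
print(tri(ray(*A),ray(*B)));print(plane(*A,.115),plane(*B,.115))
for s in (("scene","s2",(307.3,246)),("top","t0",(228.6,131.6))): print(s[0],plane(*s,.115),tri(ray(*A),ray(*B),ray(*s)))
yaw=np.radians(9.0);f=np.array([-np.cos(yaw),-np.sin(yaw),0])
u=.5*f+np.array([0,0,.866]);M=np.array([.678,.036,.115])
T=toolT();L=.109
for k in(.03,0,-.034,-.052):
  P=M+u*(L+k);tcp=P-[0,0,.019];print(k,tcp,"in tool",T[:3,:3].T@(tcp-T[:3,3]))
```

```text
(array([0.67735082, 0.03615869, 0.1148904 ]), [np.float64(0.00013744245294114395), np.float64(0.00013744245294108326)])
[0.67748194 0.03600516 0.115     ] [0.67728104 0.03623235 0.115     ]
scene [0.68662515 0.03643692 0.115     ] (array([0.6746692 , 0.04326708, 0.09660711]), [np.float64(0.0034593787521236415), np.float64(0.0018412290331830563), np.float64(0.00284963703659886)])
top [0.67917455 0.03776038 0.115     ] (array([0.67799376, 0.03648048, 0.11574238]), [np.float64(0.0007533017232554216), np.float64(0.0008511506794452884), np.float64(0.001561992515493881)])
0.03 [0.60935566 0.0251278  0.216374  ] in tool [ 0.00143875 -0.14575398  0.04799844]
0 [0.62417099 0.02747432 0.190394  ] in tool [ 0.01642691 -0.14579819  0.07398523]
-0.034 [0.64096169 0.03013371 0.16095   ] in tool [ 0.03341349 -0.14584829  0.10343694]
-0.052 [0.64985088 0.03154162 0.145362  ] in tool [ 0.04240638 -0.14587482  0.11902902]
```

Height, base edge and sizes all agree, so the port mouth is at (0.6775, 0.036, 0.115). I'm moving to the pre-insertion pose.

To row units: -0.036 m is -0.72, 0.024 m is 0.48, -0.007 rad is -0.14.

Request:
shift_gripper(
  segments=[0, -0.72, 0, 0, 0.1, 0, -0.72, 0, 0, 0.1, 0, -0.74, 0, 0, 0.1, 0.02, -0.74, 0, -0.14, 0.1, 0, 0, 0.48, 0, 0.1, 0, 0, 0.48, 0, 0.1, 0, 0, 0, 0, 0.1, 0, 0, 0, 0, 0.1],
)

```text
t: 12.75
eef_pos: [0.6088, 0.0242, 0.2166]
tool_rot: [0.0, 0.997, 0.079, -0.0]
contact_force: [0.8, -0.1, -2.7]
gripper_width: 0.263
grasp_force: 90.0
```

```bash
python3 -c "
from h import *
a=shot('wrist','w9');b=shot('scene','s3');T=toolT();print(T[:3,:3].T@(np.array([.6094,.0251,.2164])-T[:3,3]))
cv2.imwrite('pics/c9.png',np.hstack([cv2.resize(a[40:240,150:350],(400,400)),cv2.resize(b[170:290,260:380],(400,400))]))"
```

```text
[ 0.00022668 -0.00161307  0.00128395]
```

View pics/c9.png

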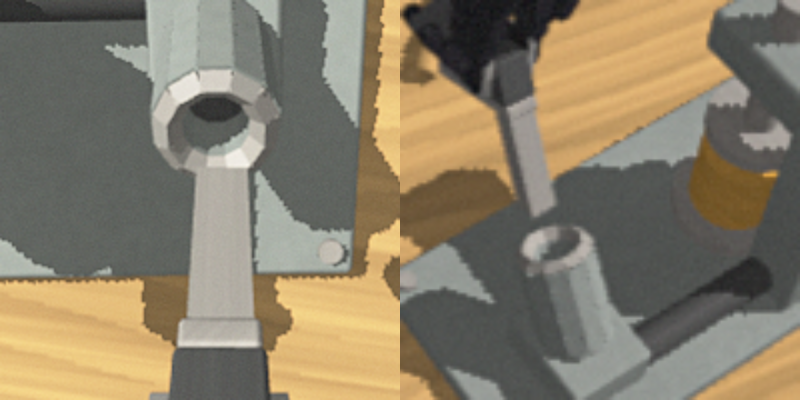

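The key lines up with the mouth: wrist columns are about 222 for the key and 219 for the mouth, and the scene view shows the tip just above the bore. I'll insert along the port axis.

Request:
shift_gripper(
  segments=[0.1, 0, 0.174, 0, 0.1, 0.1, 0, 0.174, 0, 0.1, 0.1, 0, 0.174, 0, 0.1, 0.05, 0, 0.086, 0, 0.1, 0, 0, 0, 0, 0.1],
  force=60,
)

```text
t: 13.35
eef_pos: [0.6258, 0.0268, 0.1849]
tool_rot: [0.0, 0.997, 0.079, -0.001]
contact_force: [-0.8, 0.7, -3.3]
gripper_width: 0.265
grasp_force: 90.3
```

Request:
shift_gripper(
  segments=[0.05, 0, 0.086, 0, 0.1, 0.05, 0, 0.086, 0, 0.1, 0.05, 0, 0.086, 0, 0.1, 0, 0, 0, 0, 0.1, 0, 0, 0, 0, 0.1],
  force=40,
)

```text
t: 13.85
eef_pos: [0.6337, 0.0287, 0.1727]
tool_rot: [-0.0, 0.997, 0.079, 0.0]
contact_force: [2.7, 2.6, -3.7]
gripper_width: 0.264
grasp_force: 90.2
```

```bash
python3 -c "
from h import *
o=bot.get_obs();print(o['contact_force'],o['torque'],o['q'])"
```

```text
[ 2.71968158  2.60843816 -3.68414747] [ 0.89096284 -0.69114061  0.09826131] [-0.88456376  0.79392533  1.1849974   1.76355438 -0.80497879  1.16151446
 -0.85915694]
```

Request:
shift_gripper(
  segments=[0.05, 0, 0.086, 0, 0.1, 0.05, 0, 0.086, 0, 0.1, 0.03, 0, 0.052, 0, 0.1, 0, 0, 0, 0, 0.1, 0, 0, 0, 0, 0.1],
  force=40,
)

```text
t: 14.35
eef_pos: [0.6401, 0.0295, 0.1613]
tool_rot: [-0.0, 0.997, 0.079, 0.0]
contact_force: [3.3, 4.8, -2.9]
gripper_width: 0.266
grasp_force: 90.3
```

Request:
shift_gripper(
  segments=[0.03, 0, 0.052, 0, 0.1, 0.03, 0, 0.052, 0, 0.1, 0, 0, 0, 0, 0.1, 0, 0, 0, 0, 0.1],
  force=40,
)

```text
t: 14.75
eef_pos: [0.6414, 0.0291, 0.16]
tool_rot: [-0.002, 0.997, 0.079, -0.001]
contact_force: [-14.3, 8.1, 28.4]
gripper_width: 0.262
grasp_force: 94.7
```

```bash
python3 -c "
from h import *
o=bot.get_obs();print(o['contact_force'],o['torque'],o['q'])"
```

```text
[-14.29320738   8.08598455  28.44212645] [2.24353068 2.83867488 0.29295492] [-0.86365896  0.81617545  1.16443105  1.75204732 -0.82406788  1.15542534
 -0.85398862]
```

The tip is on the spindle face at the expected depth and has not dropped in. I'll release the hub and regrip on the handle.

To row units: -0.0026 m is -0.052, -0.0015 m is -0.03.

Request:
shift_gripper(
  segments=[-0.03, 0, -0.052, 0, 0.1, 0, 0, 0, 0, 0.1, 0, 0, 0, 0, 0.6, 0, 0, 0, 0, 0.6, 0, 0, 0, 0, 0.6, 0, 0, -0.2, 0, 0.6, 0, 0, -0.4, 0, 0.6, 0, 0, -0.4, 0, 0.6, -0.56, 0, 0, 0, 0.6, -0.56, 0, 0, 0, 0.6, 0, 0, 0, 0, 0.6],
  force=25,
)

```text
t: 15.85
eef_pos: [0.5828, 0.0187, 0.2097]
tool_rot: [-0.0, 0.997, 0.077, -0.001]
contact_force: [-0.8, -0.6, 0.5]
gripper_width: 0.599
grasp_force: 0.0
```

Run:
```python
from h import *
w=shot("wrist","w10");b=shot("scene","s4");T=toolT()
M=np.array([.6775,.0361,.115]);y=np.radians(9);f=np.array([-np.cos(y),-np.sin(y),0]);u=.5*f+[0,0,.866];e1=.866*f-np.array([0,0,.5])
H=M+u*(.112-.034)+.062*e1;print("tcp target",H-[0,0,.019],T[:3,:3].T@(H-[0,0,.019]-T[:3,3]))
top=M+u*(.131-.034)+.062*e1;hub=M+u*(.117-.034)
# pin-top check: bright blob near prediction
g=cv2.cvtColor(w,cv2.COLOR_BGR2GRAY)
for n,X in(("pin",top),("hub",hub),("armend",M+u*(.085-.034)+.074*e1)):
  print(n,proj("wrist","w10",X),proj("scene","s4",X))
c=proj("wrist","w10",top).astype(int);print(c)
print(g[c[1]-36:c[1]+37:4,c[0]-36:c[0]+37:4])
```

```text
tcp target [0.58594919 0.02159978 0.132548  ] [ 0.00021839 -0.0013147   0.07725815]
pin [256.65509465 227.85261553] [279.94274811 195.79598738]
hub [255.85446998 143.49953376] [296.58444898 210.54390229]
armend [257.14003218 189.00875576] [282.21524694 211.64075193]
[256 227]
[[171 170 170  95  97  99  99 104  64  41  43  32  33   4  97  98 104 130
  191]
 [173 169 167 169 140  83  97  97  67  37  40  35  33  16 102 100  96 134
  179]
 [184 188 186 186 183 180 185 140  99  44  41  49  21  20 176 187 187 181
  184]
 [195 193 187 186 182 183 185 181 132  41  40  29  28  13 187 186 182 179
  178]
 [196 199 192 192 195 186 190 192 150  39  44  33  36  24 188 180 183 184
  192]
 [200 202 199 200 201 199 203 197 171  44  37  33  30  24 199 182 176 175
  172]
 [180 179 190 190 189 196 194 195 172  39  40  38  28  25 209 193 188 189
  187]
 [190 186 189 186 185 185 199 199 175  42  45  36  34  24 209 194 195 192
  194]
 [189 187 186 192 188 
[... 169 characters left out ...]
 198 199 197 163 129 166 189 184 184 187 184
  187]
 [189 192 208 207 208 203 204 204 208 206 209 207 204 201 201 197 193 194
  189]
 [192 188 188 187 184 186 195 201 205 207 205 205 206 201 204 205 204 207
  206]
 [193 193 192 197 196 195 195 194 191 189 188 186 200 201 207 202 206 202
  202]
 [194 192 193 194 196 197 194 189 192 191 194 198 199 194 190 192 190 189
  198]
 [172 150 178 183 188 193 197 191 194 189 191 191 199 193 192 193 189 193
  196]
 [ 84  97  82 185 179 182 179 183 188 191 197 196 196 196 196 193 196 195
  192]
 [153  98 109 107 201 197 193 191 188 184 182 179 181 181 182 191 193 198
  196]
 [161 121 106 102 201 197 200 200 202 201 201 201 200 199 193 193 190 186
  185]]
```

The handle shows in the wrist image at column 264, row 228, against a predicted (257,228). That's about 5 mm of swing, so I'll descend around it.

To row units: 0.003 m is 0.06, 0.025 m is 0.5.

Request:
shift_gripper(
  segments=[0, 0.06, 0.5, 0, 0.6, 0, 0, 0.5, 0, 0.6, 0, 0, 0.3, 0, 0.6, 0, 0, 0.2, 0, 0.6, 0, 0, 0, 0, 0.6, 0, 0, 0, 0, 0.3, 0, 0, 0, 0, 0.25, 0, 0, 0, 0, 0.25, 0, 0, 0, 0, 0.25],
  force=20,
)

```text
t: 16.85
eef_pos: [0.5865, 0.0174, 0.1347]
tool_rot: [-0.0, 0.997, 0.079, 0.0]
contact_force: [-0.7, 0.7, -0.2]
gripper_width: 0.25
grasp_force: 0.0
```

Run:
```python
import numpy as np
# tool-axis rows for the circle from psi to psi+d
for d,a0,a1 in((5,0,80),(8,80,360)):
  p=np.radians(np.arange(a0,a1+.1,d));H=.062*np.array([-.866*np.cos(p),-np.sin(p),.5*np.cos(p)]).T
  print(d,np.round(np.diff(H,axis=0)*1000,1).tolist())
```

```text
5 [[0.2, -5.4, -0.1], [0.6, -5.4, -0.4], [1.0, -5.3, -0.6], [1.4, -5.2, -0.8], [1.8, -5.0, -1.0], [2.2, -4.8, -1.2], [2.5, -4.6, -1.5], [2.9, -4.3, -1.6], [3.2, -4.0, -1.8], [3.5, -3.7, -2.0], [3.7, -3.3, -2.1], [4.0, -2.9, -2.3], [4.2, -2.5, -2.4], [4.3, -2.1, -2.5], [4.5, -1.6, -2.6], [4.6, -1.2, -2.6]]
8 [[7.4, -0.9, -4.3], [7.5, 0.3, -4.3], [7.4, 1.5, -4.3], [7.1, 2.7, -4.1], [6.7, 3.8, -3.9], [6.2, 4.8, -3.6], [5.6, 5.8, -3.2], [4.8, 6.6, -2.8], [4.0, 7.3, -2.3], [3.0, 7.9, -1.8], [2.1, 8.3, -1.2], [1.0, 8.6, -0.6], [0.0, 8.6, 0.0], [-1.0, 8.6, 0.6], [-2.1, 8.3, 1.2], [-3.0, 7.9, 1.8], [-4.0, 7.3, 2.3], [-4.8, 6.6, 2.8], [-5.6, 5.8, 3.2], [-6.2, 4.8, 3.6], [-6.7, 3.8, 3.9], [-7.1, 2.7, 4.1], [-7.4, 1.5, 4.3], [-7.5, 0.3, 4.3], [-7.4, -0.9, 4.3], [-7.3, -2.1, 4.2], [-6.9, -3.2, 4.0], [-6.5, -4.3, 3.7], [-5.9, -5.3, 3.4], [-5.2, -6.2, 3.0], [-4.4, -7.0, 2.5], [-3.5, -7.6, 2.0], [-2.6, -8.1, 1.5], [-1.6, -8.5, 0.9], [-0.5, -8.6, 0.3]]
```

Create pin.py:
```python
from h import *
import sys
# pin top: bright small blob inside dark sleeve; compare with seated/unseated predictions at crank angle psi
psi=np.radians(float(sys.argv[1])); fn=sys.argv[2]
w=shot("wrist",fn);M=np.array([.6775,.0361,.115]);y=np.radians(9);f=np.array([-np.cos(y),-np.sin(y),0]);u=.5*f+[0,0,.866]
e1=.866*f-np.array([0,0,.5]);e2=np.array([-np.sin(y),np.cos(y),0])
for k in(.034,.052):print(k,"hub",proj("wrist",fn,M+u*(.117-k)),"pin",proj("wrist",fn,M+u*(.131-k)+.062*(np.cos(psi)*e1+np.sin(psi)*e2)))
g=cv2.cvtColor(w,cv2.COLOR_BGR2GRAY);c=proj("wrist",fn,M+u*(.117-.034)).astype(int)
print(c);print(g[c[1]-20:c[1]+53:4,c[0]-36:c[0]+37:4])
o=bot.get_obs();print(o['contact_force'],o['torque'])
```

```text
(no output)
```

Request:
shift_gripper(
  segments=[0, -0.08, 0, 0, 0.25, 0.004, -0.108, -0.002, 0, 0.25, 0.012, -0.108, -0.008, 0, 0.25, 0.02, -0.106, -0.012, 0, 0.25, 0.028, -0.104, -0.016, 0, 0.25, 0, 0, 0, 0, 0.25],
)

```text
t: 17.45
eef_pos: [0.5849, 0.0444, 0.1356]
tool_rot: [-0.001, 0.997, 0.08, -0.001]
contact_force: [1.0, 0.4, -0.3]
gripper_width: 0.251
grasp_force: 0.0
```

Request:
shift_gripper(
  segments=[0.036, -0.1, -0.02, 0, 0.25, 0.044, -0.096, -0.024, 0, 0.25, 0.05, -0.092, -0.03, 0, 0.25, 0.058, -0.086, -0.032, 0, 0.25, 0, 0, 0, 0, 0.25],
)

```text
t: 17.95
eef_pos: [0.5923, 0.0637, 0.1415]
tool_rot: [-0.0, 0.997, 0.08, 0.0]
contact_force: [0.9, -0.0, -1.2]
gripper_width: 0.251
grasp_force: 0.0
```

```bash
python3 pin.py 40 w11
```

```text
0.034 hub [375.25008364 222.330252  ] pin [262.14215512 309.93046247]
0.052 hub [363.66740936 185.0483905 ] pin [261.98696612 272.3185467 ]
[375 222]
[[112 111 108 111 112 103 109 113 107 108 103 100 221 214 218 112 118 115
  116]
 [107 111 109 111 114 110 114 107 102 110 101 111 213 186 113 119 125 122
  118]
 [115 112 109 113 114 109 109 111 107 107 104 110 156 117 118 121 122 117
  120]
 [115 111 109 110 115 111 108 111 109 108 105 111  78 121 123 118 120 126
  120]
 [112 111 113 112 109 110 110 111 110 105 103 109  97 132 132 128 127 127
  123]
 [112 112 112 113 114 112 108 111 113 109 109 106 114 130 128 131 120 131
  134]
 [115 107 113 108 113 114 108 107 111 113 105 105 109 115 117 195 211 132
  117]
 [112 117 114 112 111 114 110 115 106 109 104 103 109  94 223 220 217 208
  122]

[... 264 characters left out ...]
  80  79  79  80  79  85  74  67 119 117 118 116 114
  109]
 [ 82  80  81  80  79  77  81  83  79  73  82  72 122 118 114 117 114 117
  114]
 [ 78  79  78  77  81  76  73  81  77  79  94 120 125 132 130 126 129 122
  123]
 [ 67  88  94  86  91  91  77  86  80 109 118 114 113 110 114 110 112 115
  119]
 [ 15 221 216 215 213 191 119 120 122 118 121 118 218 117 118 121 122 116
  120]
 [ 18 230 221 221 225 233 125 123 123 118 121 124 122 121 117 118 122 121
  121]
 [ 29 233 224 224 225 231 127 134 128 128 132 130 133 132 127 123 122 119
  110]
 [ 30 196 213 211 218 222 213 126 128 128 133 125 131 133 130 131 133 127
  130]]
[-0.38399588 -0.35804722  0.30971876] [0.00041677 0.00619797 0.02026571]
```

Run:
```python
from h import *
g=cv2.cvtColor(cv2.imread("pics/w11.png"),cv2.COLOR_BGR2GRAY)
s=" .:-=+*#%@"
for r in range(110,345,6):print(r,"".join(s[min(9,g[r,c]//24)] for c in range(190,460,3)))
```

```text
110 =================================+***+++####@%%%%%%%%%%@=============+++%@@@@@%%%%%%%%%%%%
116 ===================================***+#####%@%%%%%%%%%%*============++++=@@@@@@@@@@@@@@@@
122 ========================================+####%%%%%%%%%%%@============+++++=@@@@@@@@@@@@@@@
128 =========================================+###%%%@%%%@%%%%+===========+++++++@@@@@@@@@@@@@@
134 ==========================================*##%%%%%%%%%%%%@==========+++++++++@@@@@@@@@@@@@
140 ==========================================+###%%%%@%%%%%%%+=========+++++++++%@@@%%%%%@@@@
146 ===========================================###%%%@%%%%%%%%%=========++++=++++=@@@@@@@@@@@@
152 ===========================================###%@%@%@@@%%%%@-========++++++++@@@@@@@@@@@@@@
158 ===========================================*#%@%%%%%%%%%%%%%%======++++++=@@@@@@@@@@@@@@@@
164 ===========================================+##@%%%%@@@%%@@@@@*+====+++++++=@@@@@@@@@@@@@@@
170 ============================================##@@@@@@@@@@@@@@@%%====++++++++#@@@@@@@@@@%@%%
176 ===========================================*#++====
[... 1999 characters left out ...]
::::...::.:.%@%%%%%%%%%++=+++++++++
308 :.:............=@@@@%%=++=@@@@@-..:....................::::::.:::::...@@@%@@@@@+++++=+====
314 .:.....::......#@@%%#++@@@@@%%%#..:.:.::::.:.:........... :::.:::.:::.:..@@@@@@@@@+=++++++
320 :...:::...::.*@@%#*==@@@@@@@@@@@@%::::.....::.:...........:::-:::::.:.::::.:@@%%@%%%%@====
326 :.::....::::.#%#+=%%%%%%%%%%%@@@@%..:.:::.:.:.:.............:::::..::::.::.::.*@@@@@@@@@@*
332 ..::.::::::: =+#@@@@@@@@%%%%@@%@@%:...::::::...::...........@#::::::..::::.:..:..#@%%@@%%@
338 .:.....:..::.#@@@@@%@@@@@@@@@@@@%%...:::.:.::..:.:............@@:::::::.::.:.:::..:.%%%%%%
344 ...:::::..::.=+@@%%%%@@@@@@@@@@@++..:..:::..::..:...............#:.::-:::..:::::::.:...@%%
```

Run:
```python
from h import *
shot("scene","s5")
M=np.array([.6775,.0361,.115]);y=np.radians(9);f=np.array([-np.cos(y),-np.sin(y),0]);u=.5*f+[0,0,.866]
e1=.866*f-np.array([0,0,.5]);e2=np.array([-np.sin(y),np.cos(y),0])
T=toolT();print("tcp",proj("scene","s5",T[:3,3]))
for k in(.034,.052):
  print(k,"hubtop",proj("scene","s5",M+u*(.117-k)))
  for ps in(-30,0,20,40):
    p=np.radians(ps);r=.062*(np.cos(p)*e1+np.sin(p)*e2);print(ps,"sleeve top",proj("scene","s5",M+u*(.1285-k)+r),"arm end",proj("scene","s5",M+u*(.085-k)+r))
s=" .:-=+*#%@"
for n in("s4","s5"):
  g=cv2.cvtColor(cv2.imread(f"pics/{n}.png"),cv2.COLOR_BGR2GRAY);print(n,"cols 240..339")
  for r in range(176,270,2):print(r,"".join(s[min(9,g[r,c]//24)] for c in range(240,340)))
```

```text
tcp [299.74959685 201.8038253 ]
0.034 hubtop [296.58444898 210.54390229]
-30 sleeve top [270.15089025 204.20340543] arm end [275.15559511 220.9776816 ]
0 sleeve top [280.22082358 196.77238848] arm end [284.96215055 213.42775902]
20 sleeve top [289.1535059  193.09930186] arm end [293.71446156 209.76955559]
40 sleeve top [298.79042689 190.89462079] arm end [303.18567743 207.6552249 ]
0.052 hubtop [298.52383124 217.71833716]
-30 sleeve top [272.24538001 211.22256578] arm end [277.1705381  227.73336161]
0 sleeve top [282.20487999 203.74033222] arm end [286.87154259 220.13895702]
20 sleeve top [291.06216713 200.07313144] arm end [295.55102319 216.48754457]
40 sleeve top [300.62998926 197.90645305] arm end [304.95494401 214.40914344]
s4 cols 240..339
176 #####*#########=. ............-=:.......=********+:  .  :+=:+*******##############***###############
178 ###############+:  ............. ....-+****#######=:    :===*###############****###################*
180 ################+:  .............. .=*##########*#*=:  .-+*###########***####################**#####
182 ##################+:......
[... 8841 characters left out ...]
**=-+**********=-------------------======+*********+------------------
258 ----------------------------------------+******=-----------------=======+*******#*=-----------------
260 ----------------------------------------------+*=-----------------======+*********+-----------------
262 -------------====--------------------------------------------------======+********#*+---------------
264 --------===========------------------------------------------------======+************=----------:::
266 *+============-=====-----------------------------------------------=======+******#*********=-:::::--
268 ###%#+=-----==========----------------------------------------------=======+****+**#*****=:::::-----
```

Run:
```python
from h import *
p,e=tri(ray("wrist","w10",(264,228)),ray("scene","s4",(274,200)));print(p,e)
y=np.radians(9);R_=np.array([[np.cos(y),np.sin(y),0],[-np.sin(y),np.cos(y),0],[0,0,1]])
M=np.array([.6775,.0361,.115]);print("rel port in press axes",R_@(p-M))
f=np.array([-np.cos(y),-np.sin(y),0]);u=.5*f+[0,0,.866];e1=.866*f-np.array([0,0,.5])
print("pred",R_@(u*(.131-.034)+.062*e1))
s=" .:-=+*#%@"
g=cv2.cvtColor(cv2.imread("pics/w10.png"),cv2.COLOR_BGR2GRAY)
for r in range(60,300,5):print(r,"".join(s[min(9,g[r,c]//24)] for c in range(150,390,3)))
```

```text
[0.56393996 0.01262903 0.13997537] [np.float64(4.481513281123948e-05), np.float64(4.481513281112387e-05)]
rel port in press axes [-0.1158336  -0.0054173   0.02497537]
pred [-1.02192000e-01 -3.71011275e-18  5.30020000e-02]
60 ---------=--------------#%##---=+#%%###*-+++==*-====-----####===%%#%%%%#%%%%####
65 -------=-==--=----------###----*#######*-+##=------=-==---##*===%%%%%%%%%%%%%%%%
70 ----------------------==*##----*########--##-------==--=-=-#*===%%%%%%%%%%%%%%%%
75 -----=----------=---=---+##----*########-=-#----=---=--=--=-*===%%%%%%%%%%%%%%%%
80 --=--------=------------=+++=-=#########--------------=----=-==*################
85 --------------------------=++=+#########------==---====-=----==-################
90 ---=---------------=--==---=+=+#########-----------------=---===#%#%############
95 -----=-=----=--=---------------#########-------=--=--=-=--=--====*%%%%%%%%%%%%%%
100 ----=---=-------=--------------#########=--+=--=--------=-=--=====#%%%%%#%%%%%%%
105 -==-----=------==--------------#########=-=#+------=--=--=--========%%%%%%%%%%%%
110 -==--=---------=---=--=-------##
[... 2493 characters left out ...]
... ###%%%%%%%%=====
260 #####%##%..::++*=.   %%#====*%%%%%%%%##########%%%%%#....+++* ..=%%%%%%####====-
265 *######%:::.*++*. .  %#*+=--###%%%%%%%%%%%%%%%%%%#%#*.... *++*...+%%%%%%#%#%%===
270 #######-...****.. .. #+==+%%%%%%%#########%%%%%%%%%%#.....=+**=...#####%%%%%%%%-
275 %#####*.:.-++++..... ==-#####%%%%%%%%%%%%%%%%%%####%%....:.**+* ...%%%%%%%%%%%#%
280 ###%%*.... -+*... . --%#########%%%%%%#%%%%%%%%%%%%%%:....:#%@=.....*%%%%%%%%%%%
285 %%%.........:=-.... %%%#%%##%##%###%%%%%%%%%%%%%%%%%%#....:%@ ..:......%########
290 %%...::.......    .=##%%%%%%%%%%%%########%#%%%%%%%%%% ...:......:::....%%%%###*
295  ...:............ .%###%%%%%%%%%#%%##%%%%##########%%%#...:.............. .:+@@.
```

Run:
```python
from h import *
M=np.array([.6775,.0361,.115]);y=np.radians(9);f=np.array([-np.cos(y),-np.sin(y),0]);u=.5*f+[0,0,.866]
print("mouth",proj("wrist","w10",M),"-20",proj("wrist","w10",M-.02*u))
s=" .:-=+*#%@"
g=cv2.cvtColor(cv2.imread("pics/w10.png"),cv2.COLOR_BGR2GRAY)
for r in range(0,122,3):print(r,"".join(s[min(9,g[r,c]//24)] for c in range(190,330,2)))
```

```text
mouth [256.7685075  70.9787605] -20 [256.92454118  58.63652392]
0 --------------+##**###########********###########*=----+*####*###***##
3 --------------=#######*#####*********==+*########*=---=-=###**#*####*#
6 -------::--::-=#############*********+====*######*=-=-====--=#######**
9 ::::::::::::::-######*######*********+======#####*=--==------+##**##*#
12 ::::::::::::::-#############*********========####*=--=-=--=---###*####
15 ............:.:%#####*######*********+========###*--=--=--=---=###*###
18 :::::----------#############*********+======+---#*=--=---===---#######
21 -=-=---------=-#####*#######*********+======+---=*=-=====-==--+#######
24 -----------=---####**#######*********+======+----+===------==-*######*
27 --=-=----------*###**######**********+====+===--=---==--=-==--########
30 ----------=----*##*#*#######**********=======---=--=-=--------########
33 =-=-#--#=-=+-*++#**#*#####++######%%%**+======-----==-----==-*########
36 --=---#*********###*###*+%@%*%%%%#%%%****++==+------===----==-*###*###
39 -------###******###*#*+@@@@@%%%%%%%%%*******++---=-=-=-=-=-=--*#######
42 -
[... 1300 characters left out ...]
----=-------=----=---=-----
96 -=---==---=---------------=############%-------------------------=--=-
99 ---=--=----------=------=-=############%=--------=-------=-------==-=-
102 -----------=-----------=--=#############=---#=-----=----===------==---
105 ----=---------=-----------=#############=--=##+---=----------=-=--=--=
108 ==---=-----------=-----=-=*##**##########=-=**#+-------==--------=----
111 -=--=-==-----------------%###############+--+*##*---==--=-------------
114 ===-=--=-----=-=---------%#####%#####%%%%+--##*##*--------==---=------
117 -------------------------%#%%%%%######***=--##*#**#-------------------
120 --------=--=-------=-------------=--------:+##*##*##----------------=-
```

The handle is drooped. Triangulation puts its pin at (0.564, 0.013, 0.140), because the loose crank leans further than 30° in the bore, so my cage passed above it. I'll regrip at the real handle position.

Request:
shift_gripper(
  segments=[0, 0, -0.6, 0, 0.3, 0, 0, -0.6, 0, 0.6, -0.24, 0.46, 0, 0, 0.6, -0.22, 0.46, 0, 0, 0.6, 0, 0, 0, 0, 0.6, 0, 0, 0.6, 0, 0.6, 0, 0, 0, 0, 0.6],
  force=25,
)

```text
t: 18.75
eef_pos: [0.5744, 0.0145, 0.1688]
tool_rot: [-0.001, 0.997, 0.079, -0.002]
contact_force: [-0.6, 1.3, -0.5]
gripper_width: 0.6
grasp_force: 0.0
```

Run:
```python
from h import *
shot("wrist","w12");shot("scene","s6");T=toolT();print(T[:3,3],proj("wrist","w12",[.564,.0126,.140]),proj("scene","s6",[.564,.0126,.140]))
s=" .:-=+*#%@"
g=cv2.cvtColor(cv2.imread("pics/w12.png"),cv2.COLOR_BGR2GRAY)
for r in range(130,330,5):print(r,"".join(s[min(9,g[r,c]//24)] for c in range(180,340,3)))
```

```text
[0.57601519 0.01389128 0.17134622] [260.59205177 242.99715864] [273.98708947 200.0023086 ]
130 ==-=-=====-======-=-======--==--+###############-=====
135 =-=======-==-=-======-=====--=--=#############*#-=-===
140 ==-===-=--=====-=========-=------################==-==
145 ======-===-====-==========-=----+############*###%--=-
150 =-=----==-===-===-==========-=-:-###############+##-==
155 =+*+----------=============----:-==========-====---===
160 #-#=#-*+*#*====--==========-==-:=====%%####%%%#%%%%%##
165 ###########===-:-::-::----:::-:-=====%%%%%%%%#%#######
170 %%%%%%#####====-:-:::--::-:::::-=====%%%%%%%%%%%#%%%%%
175 %%%%%%%%%#%====-::::::::--:::::-======*%%%%%%%%%%%%%%%
180 %%%#####%#%====-::::::--:::::::-=======+%%%%%%%%%%%%#=
185 ###########=====-::::-:::-::-:-=========%%%%%%%%%%====
190 ###########%-=======+.:..... ==========+##%%%%%%======
195 ##############*=====-....... ========%%%%%%%%%========
200 %%%%%%%##########+--:.....
[... 803 characters left out ...]
**..    =-====%%%%%%#%######%%%%%%%%%%%#.....+***=.
275 -****..... #+===*%%%%%%%%%%%%%%%%%%%%%####%......**** 
280 .+%=..... ====+%%%%%%#%#%%%%%%%%%%%%%%%%%%%-....:#%@= 
285 ...+-... .==+%%%%%%%%%%%%%%%%%%%%%%%%%%%%%%#....:%@...
290 ....... .:-####%%%%%%%%%%%%%%%%%%%%%%%%%%%%% ...:.....
295 ........ %%%%%%%%%%##%%%%%%%%%%%%%%%%%%%%%%%#...::....
300 .....   -%%%%%%%%%%%%%%%%%%%%%%%%%%%%%%%%%%%% .::.....
305 ....... #%%%%%%%%%%%%%%%%%%%%%#%%#%%%%@@@@@%%*..:.....
310 ........###%%%%%%%%%%%%%%%%%%%%%%%%%%%####%%%@ :......
315 ...... *%%%%%%###%%%%%%%%%%%%%%%#%%%%%%%%#####:.......
320 ...... %%%%%%%%%%%%###%%%%%%%%%%%%%%%%%#%%%*#%#.......
325 ......=@%%%%%%%%%%%%%%%%%%%%%%%%%%%%%%%%%%%%%%@ ......
```

The manual's scale: shifts go in units of 50 mm and turns go in units of 0.05 rad. Converting my numbers, 0.02 m is 0.4, -0.004 m is -0.08.

Request:
shift_gripper(
  segments=[0, -0.08, 0.4, 0, 0.6, 0, 0, 0.4, 0, 0.6, 0, 0, 0.4, 0, 0.6, 0, 0, 0.04, 0, 0.6, 0, 0, 0, 0, 0.6, 0, 0, 0, 0, 0.1, 0, 0, 0, 0, 0.1, 0, 0, 0, 0, 0.1, 0, 0, 0, 0, 0.1, 0, 0, 0, 0, 0.1, 0, 0, 0, 0, 0.1],
  force=25,
)

```text
t: 19.95
eef_pos: [0.5761, 0.0176, 0.1097]
tool_rot: [0.0, 0.997, 0.079, 0.0]
contact_force: [0.8, 0.9, 1.7]
gripper_width: 0.2
grasp_force: 25.9
```

```bash
python3 -c "
from h import *
T=toolT();M=np.array([.6775,.0361,.115]);P=T[:3,3]-.019*T[:3,2];y=np.radians(9)
print('P rel port (front,left,up)',np.array([[-np.cos(y),-np.sin(y),0],[-np.sin(y),np.cos(y),0],[0,0,1]])@(P-M))"
```

```text
P rel port (front,left,up) [ 0.10308468 -0.00243784  0.01372588]
```

The handle is gripped. Next I lift it back to the 30° circle.

Create st.py:
```python
from h import *
T=toolT();o=bot.get_obs();M=np.array([.6775,.0361,.115]);P=T[:3,3]-.019*T[:3,2];y=np.radians(9)
Q=np.array([[-np.cos(y),-np.sin(y),0],[-np.sin(y),np.cos(y),0],[0,0,1]])
a=np.array([.5,0,.866]);e1=np.array([.866,0,-.5]);r=Q@(P-M);F=Q@np.array(o['contact_force'])
print("P u,e1,e2 mm",np.round(1000*np.array([r@a,r@e1,r[1]]),1),"r",round(1000*np.hypot(r@e1,r[1]),1),"psi",round(np.degrees(np.arctan2(r[1],r@e1)),1),"F u,e1,e2",np.round([F@a,F@e1,F[1]],1),"t",round(o['t'],2))
```

```text
(no output)
```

Request:
shift_gripper(
  segments=[0.02, 0, -0.1, 0, 0.1, 0.02, 0, -0.1, 0, 0.1, 0.04, 0, -0.1, 0, 0.1, 0.04, 0, -0.1, 0, 0.1, 0.06, 0, -0.1, 0, 0.1, 0, 0, 0, 0, 0.1, 0, 0, 0, 0, 0.1],
  force=30,
)

```text
t: 20.65
eef_pos: [0.5846, 0.0189, 0.1345]
tool_rot: [0.0, 0.997, 0.079, 0.0]
contact_force: [-1.2, -0.1, -2.6]
gripper_width: 0.2
grasp_force: 30.4
```

```bash
python3 st.py
```

```text
P u,e1,e2 mm [80.5 62.5 -2.4] r 62.6 psi -2.2 F u,e1,e2 [-1.6  2.3  0.1] t 20.65
```

Request:
shift_gripper(
  segments=[0.03, 0, 0.052, 0, 0.1, 0.03, 0, 0.052, 0, 0.1, 0, 0, 0, 0, 0.1, 0, 0, 0, 0, 0.1],
  force=30,
)

```text
t: 21.05
eef_pos: [0.5863, 0.0188, 0.1289]
tool_rot: [-0.0, 0.997, 0.078, -0.001]
contact_force: [-7.1, -0.6, 3.0]
gripper_width: 0.199
grasp_force: 31.0
```

```bash
python3 st.py
```

```text
P u,e1,e2 mm [74.9 63.8 -2.8] r 63.9 psi -2.5 F u,e1,e2 [6.1 4.6 0.5] t 21.05
```

To row units: -0.0054 m is -0.108, -0.0053 m is -0.106.

Request:
shift_gripper(
  segments=[0, -0.054, 0, 0, 0.1, 0.004, -0.108, -0.002, 0, 0.1, 0.012, -0.108, -0.008, 0, 0.1, 0.02, -0.106, -0.012, 0, 0.1, 0.028, -0.104, -0.016, 0, 0.1, 0, 0, 0, 0, 0.1],
)

```text
t: 21.65
eef_pos: [0.5869, 0.0453, 0.1307]
tool_rot: [-0.0, 0.997, 0.08, -0.0]
contact_force: [-2.3, 0.9, -3.9]
gripper_width: 0.205
grasp_force: 30.4
```

```bash
python3 st.py
```

```text
P u,e1,e2 mm [74.  58.9 23.2] r 63.3 psi 21.5 F u,e1,e2 [-2.4  3.8  1.2] t 21.65
```

Request:
shift_gripper(
  segments=[0.036, -0.1, -0.02, 0, 0.1, 0.044, -0.096, -0.024, 0, 0.1, 0.05, -0.092, -0.03, 0, 0.1, 0.058, -0.086, -0.032, 0, 0.1, 0, 0, 0, 0, 0.1],
)

```text
t: 22.15
eef_pos: [0.5936, 0.0646, 0.1366]
tool_rot: [-0.0, 0.997, 0.079, 0.0]
contact_force: [-2.6, -0.5, -1.9]
gripper_width: 0.198
grasp_force: 30.5
```

```bash
python3 st.py
```

```text
P u,e1,e2 mm [74.4 47.6 41.3] r 63.0 psi 40.9 F u,e1,e2 [-0.3  3.3 -0.1] t 22.15
```

Request:
shift_gripper(
  segments=[0.04, 0, 0.07, 0, 0.1, 0.04, 0, 0.07, 0, 0.1, 0, 0, 0, 0, 0.1, 0, 0, 0, 0, 0.1],
)

```text
t: 22.55
eef_pos: [0.5959, 0.0641, 0.1295]
tool_rot: [-0.001, 0.997, 0.078, -0.001]
contact_force: [-8.8, -0.2, 3.8]
gripper_width: 0.199
grasp_force: 31.1
```

```bash
python3 st.py
```

```text
P u,e1,e2 mm [67.1 49.2 40.4] r 63.7 psi 39.4 F u,e1,e2 [7.6 5.6 1.2] t 22.55
```

To row units: 0.0035 m is 0.07, 0.002 m is 0.04.

Request:
shift_gripper(
  segments=[0.04, 0, 0.07, 0, 0.1, 0.04, 0, 0.07, 0, 0.1, 0, 0, 0, 0, 0.1, 0, 0, 0, 0, 0.1],
)

```text
t: 22.95
eef_pos: [0.5992, 0.0644, 0.1226]
tool_rot: [-0.001, 0.997, 0.078, -0.002]
contact_force: [-12.2, 0.3, 6.0]
gripper_width: 0.199
grasp_force: 31.4
```

```bash
python3 st.py
```

Run:
```python
from h import *
shot("scene","s7")
s=" .:-=+*#%@"
M=np.array([.6775,.0361,.115]);y=np.radians(9);f=np.array([-np.cos(y),-np.sin(y),0]);u=.5*f+[0,0,.866]
for k in(.034,.043,.052):print(k,proj("scene","s7",M+u*(.117-k)),proj("scene","s7",M+u*(.085-k)))
print(proj("scene","s7",M))
g=cv2.cvtColor(cv2.imread("pics/s7.png"),cv2.COLOR_BGR2GRAY)
for r in range(190,256,2):print(r,"".join(s[min(9,g[r,c]//24)] for c in range(260,340)))
```

```text
P u,e1,e2 mm [59.4 49.8 40.2] r 64.0 psi 38.9 F u,e1,e2 [11.2  7.4  2.2] t 22.95
0.034 [296.58444898 210.54390229] [300.00963358 223.21740309]
0.043 [297.55826425 214.14590065] [300.95451347 226.71564015]
0.052 [298.52383124 217.71833716] [301.8914493  230.18536234]
[305.26025474 242.66834103]
190 +---==+*###########++*#+=:.::... ....... ........ ............-#################
192 ======----+*####+-. .:::::::.:=-:..... ........... ........ :+############****##
194 +====---=**#####+...:::::::::=*#-. ....................=#+-=*########***#####%%#
196 ###*#############+-.::::...::=#*:............. .......-*######*****#####%#######
198 ###################+-. .:...::=-.. .... ...... ......=*##**#####################
200 ##################%%%+................. ....    .=+-=*#########################*
202 ###############%%##%%%+-....................    .==-*####################*******
204 #####%%%%%#%#%###########+:..............:.  .. :+
[... 1455 characters left out ...]
--------------------
240 ==========---==-------------------------========*#=---##+=----------------------
242 ==*+------------------------------------========+#=---*##*=---------------------
244 -=*###+--=+*****=------------------------========*=-=####*+---------------------
246 *###*+=+*********=-----------------------==========*####***=--------------------
248 #*+=+*************=--------------------=====+++**#####*****+--------------------
250 -+******************=-----------------=====+*****++=++****#*=-------------------
252 -*#******************=----------------++=--===+===+*******#*+-------------------
254 *##*********************=-------------------=======+*******#*=------------------
```

The hub now sits at scene rows 214–231, which matches the fully home prediction (depth 52 mm) and is 18 mm lower than before. I'll start winding clockwise.

Request:
shift_gripper(
  segments=[-0.03, 0, -0.052, 0, 0.1, 0.064, -0.08, -0.036, 0, 0.1, 0.07, -0.074, -0.04, 0, 0.1, 0.074, -0.066, -0.042, 0, 0.1, 0.08, -0.058, -0.046, 0, 0.1, 0.084, -0.05, -0.048, 0, 0.1, 0.086, -0.042, -0.05, 0, 0.1, 0.09, -0.032, -0.052, 0, 0.1, 0.092, -0.024, -0.052, 0, 0.1, 0, 0, 0, 0, 0.1],
  force=50,
)

```text
t: 24.0
eef_pos: [0.6288, 0.091, 0.1438]
tool_rot: [0.0, 0.997, 0.079, 0.0]
contact_force: [0.7, -1.5, -3.1]
gripper_width: 0.195
grasp_force: 49.6
```

```bash
python3 st.py
```

```text
P u,e1,e2 mm [61.2 10.4 61.8] r 62.7 psi 80.5 F u,e1,e2 [-3.   1.2 -1.6] t 24.0
```

Request:
shift_gripper(
  segments=[0.148, -0.018, -0.086, 0, 0.1, 0.15, 0.006, -0.086, 0, 0.1, 0.148, 0.03, -0.086, 0, 0.1, 0.142, 0.054, -0.082, 0, 0.1, 0.134, 0.076, -0.078, 0, 0.1, 0, 0, 0, 0, 0.1],
)

```text
t: 24.6
eef_pos: [0.6659, 0.0885, 0.1649]
tool_rot: [0.0, 0.997, 0.079, 0.001]
contact_force: [-2.5, -1.7, -2.1]
gripper_width: 0.197
grasp_force: 49.7
```

```bash
python3 st.py
```

```text
P u,e1,e2 mm [ 61.4 -31.6  53.6] r 62.2 psi 120.6 F u,e1,e2 [-0.5  3.4 -1.2] t 24.6
```

Tangential drag is about 3.4 N at 62 mm, which is 0.2 N·m, so the spindle is engaged and turning. I'll continue.

Request:
shift_gripper(
  segments=[0.124, 0.096, -0.072, 0, 0.1, 0.112, 0.116, -0.064, 0, 0.1, 0.096, 0.132, -0.056, 0, 0.1, 0.08, 0.146, -0.046, 0, 0.1, 0.06, 0.158, -0.036, 0, 0.1, 0.042, 0.166, -0.024, 0, 0.1, 0.02, 0.172, -0.012, 0, 0.1, 0, 0, 0, 0, 0.1],
)

```text
t: 25.4
eef_pos: [0.6992, 0.0429, 0.18]
tool_rot: [0.0, 0.997, 0.078, 0.0]
contact_force: [-4.2, 0.1, -0.5]
gripper_width: 0.195
grasp_force: 49.9
```

```bash
python3 st.py
```

```text
P u,e1,e2 mm [ 61.5 -61.5   3.3] r 61.6 psi 176.9 F u,e1,e2 [1.6 3.8 0.7] t 25.4
```

Request:
shift_gripper(
  segments=[0, 0.172, 0, 0, 0.1, -0.02, 0.172, 0.012, 0, 0.1, -0.042, 0.166, 0.024, 0, 0.1, -0.06, 0.158, 0.036, 0, 0.1, 0, 0, 0, 0, 0.1],
)

```text
t: 25.9
eef_pos: [0.6979, 0.0095, 0.176]
tool_rot: [0.0, 0.997, 0.078, 0.0]
contact_force: [-3.0, 2.5, 0.7]
gripper_width: 0.197
grasp_force: 50.1
```

```bash
python3 st.py
```

```text
P u,e1,e2 mm [ 61.3 -53.8 -29.5] r 61.4 psi -151.3 F u,e1,e2 [1.9 1.9 3. ] t 25.9
```

To row units: 0.0073 m is 0.146, 0.0066 m is 0.132.

Request:
shift_gripper(
  segments=[-0.08, 0.146, 0.046, 0, 0.1, -0.096, 0.132, 0.056, 0, 0.1, 0, 0, 0, 0, 0.1],
)

```text
t: 26.2
eef_pos: [0.691, -0.0057, 0.1707]
tool_rot: [0.0, 0.997, 0.078, 0.0]
contact_force: [-2.4, 2.1, 0.0]
gripper_width: 0.198
grasp_force: 50.2
```

```bash
python3 st.py
```

```text
P u,e1,e2 mm [ 61.3 -43.2 -43.4] r 61.3 psi -134.9 F u,e1,e2 [1.1 1.8 2.5] t 26.2
```

Request:
shift_gripper(
  segments=[-0.112, 0.116, 0.064, 0, 0.1, -0.124, 0.096, 0.072, 0, 0.1, 0, 0, 0, 0, 0.1],
)

```text
t: 26.5
eef_pos: [0.6808, -0.0179, 0.1637]
tool_rot: [0.0, 0.997, 0.078, -0.0]
contact_force: [0.1, 2.7, -0.6]
gripper_width: 0.196
grasp_force: 50.2
```

```bash
python3 st.py
```

```text
P u,e1,e2 mm [ 61.2 -29.3 -53.8] r 61.3 psi -118.6 F u,e1,e2 [-0.8 -0.1  2.7] t 26.5
```

Run:
```python
from h import *
shot("scene","s8")
# platen travel: compare brass visible area & vertical profile near platen, s3 vs s8
for n in("s3","s8"):
  h=cv2.cvtColor(cv2.imread(f"pics/{n}.png"),cv2.COLOR_BGR2HSV);m=cv2.inRange(h,(10,120,60),(30,255,255))[180:260,330:400]
  ys,xs=np.nonzero(m);print(n,len(ys),ys.min()+180,ys.max()+180,xs.min()+330,xs.max()+330,[int(np.nonzero(m[:,c-330])[0].min()+180) if m[:,c-330].any() else 0 for c in range(344,376,4)])
```

```text
s3 1013 180 259 330 399 [180, 180, 185, 189, 220, 221, 222, 221]
s8 891 180 259 330 399 [180, 180, 185, 189, 225, 226, 227, 0]
```

To row units: -0.0071 m is -0.142, -0.0067 m is -0.134.

Request:
shift_gripper(
  segments=[-0.134, 0.076, 0.078, 0, 0.1, -0.142, 0.054, 0.082, 0, 0.1, 0, 0, 0, 0, 0.1],
)

```text
t: 26.85
eef_pos: [0.668, -0.0261, 0.1556]
tool_rot: [0.0, 0.997, 0.078, -0.0]
contact_force: [1.1, 2.4, -0.9]
gripper_width: 0.194
grasp_force: 50.0
```

```bash
python3 st.py
```

```text
P u,e1,e2 mm [ 61.1 -13.2 -60. ] r 61.4 psi -102.4 F u,e1,e2 [-1.5 -0.7  2.2] t 26.85
```

Request:
shift_gripper(
  segments=[-0.148, 0.03, 0.086, 0, 0.1, -0.15, 0.006, 0.086, 0, 0.1, 0, 0, 0, 0, 0.1],
)

```text
t: 27.15
eef_pos: [0.6534, -0.0299, 0.1468]
tool_rot: [0.0, 0.997, 0.078, -0.001]
contact_force: [2.7, 0.5, -0.9]
gripper_width: 0.193
grasp_force: 49.8
```

```bash
python3 st.py
```

```text
P u,e1,e2 mm [ 61.1   4.2 -61.4] r 61.6 psi -86.1 F u,e1,e2 [-2.2 -2.   0.1] t 27.15
```

To row units: -0.0074 m is -0.148, -0.0073 m is -0.146.

Request:
shift_gripper(
  segments=[-0.148, -0.018, 0.086, 0, 0.1, -0.146, -0.042, 0.084, 0, 0.1, 0, 0, 0, 0, 0.1],
)

```text
t: 27.45
eef_pos: [0.6391, -0.0291, 0.1387]
tool_rot: [0.0, 0.997, 0.078, 0.0]
contact_force: [5.0, -0.3, -0.9]
gripper_width: 0.198
grasp_force: 49.9
```

```bash
python3 st.py
```

```text
P u,e1,e2 mm [ 61.1  20.4 -58.4] r 61.8 psi -70.8 F u,e1,e2 [-3.3 -3.7 -1.1] t 27.45
```

Request:
shift_gripper(
  segments=[-0.138, -0.064, 0.08, 0, 0.1, -0.13, -0.086, 0.074, 0, 0.1, 0, 0, 0, 0, 0.1],
)

```text
t: 27.75
eef_pos: [0.6298, -0.0269, 0.1339]
tool_rot: [0.004, 0.997, 0.078, 0.006]
contact_force: [16.6, -6.3, -0.8]
gripper_width: 0.196
grasp_force: 50.3
```

```bash
python3 st.py
```

```text
P u,e1,e2 mm [ 61.4  30.5 -54.6] r 62.5 psi -60.8 F u,e1,e2 [ -8.4 -12.9  -8.8] t 27.75
```

Request:
shift_gripper(
  segments=[-0.11, -0.06, 0.064, 0, 0.1, 0, 0, 0, 0, 0.1, 0, 0, 0, 0, 0.1],
  force=60,
)

```text
t: 28.05
eef_pos: [0.6272, -0.026, 0.1323]
tool_rot: [0.005, 0.997, 0.078, 0.009]
contact_force: [22.0, -8.5, 0.3]
gripper_width: 0.19
grasp_force: 58.5
```

```bash
python3 st.py
```

```text
P u,e1,e2 mm [ 61.3  33.6 -53.2] r 62.9 psi -57.7 F u,e1,e2 [-10.  -17.8 -11.9] t 28.05
```

The crank has stiffened sharply, from 3.5 N to about 21 N, so the platen bears on the flask. I'll ease the load, open slightly and withdraw along the handle's axis.

To row units: 0.003 m is 0.06, -0.0018 m is -0.036.

Request:
shift_gripper(
  segments=[0.06, 0.034, -0.036, 0, 0.1, 0.06, 0.034, -0.036, 0, 0.1, 0, 0, 0, 0, 0.1, 0, 0, 0, 0, 0.35, 0, 0, 0, 0, 0.35, 0, 0, 0, 0, 0.35, 0, 0, 0, 0, 0.35, 0, 0, 0, 0, 0.35],
  force=40,
)

```text
t: 28.85
eef_pos: [0.6251, -0.0242, 0.1317]
tool_rot: [0.0, 0.997, 0.079, -0.0]
contact_force: [-0.6, -1.8, 0.1]
gripper_width: 0.351
grasp_force: 0.8
```

```bash
python3 st.py
```

```text
P u,e1,e2 mm [ 61.5  35.1 -51.4] r 62.2 psi -55.6 F u,e1,e2 [ 0.5  0.6 -1.7] t 28.85
```

Request:
shift_gripper(
  segments=[-0.1, 0, -0.174, 0, 0.35, -0.1, 0, -0.174, 0, 0.35, -0.2, 0, -0.346, 0, 0.35, -0.2, 0, -0.346, 0, 0.35, 0, 0, -0.6, 0, 0.35, 0, 0, -0.6, 0, 0.35, -0.4, 0, -0.4, 0, 0.35, -0.6, 0, 0, 0, 0.35, -0.6, 0, 0, 0, 0.35, 0, 0, 0, 0, 0.35, 0, 0, 0, 0, 0.35],
)

```text
t: 29.95
eef_pos: [0.5168, -0.0405, 0.2643]
tool_rot: [-0.001, 0.997, 0.079, 0.001]
contact_force: [0.6, 1.1, -0.2]
gripper_width: 0.352
grasp_force: 0.0
```

Run:
```python
from h import *
shot("scene","s9");shot("wrist","w13")
M=np.array([.6775,.0361,.115]);y=np.radians(9);f=np.array([-np.cos(y),-np.sin(y),0]);u=.5*f+[0,0,.866]
e1=.866*f-np.array([0,0,.5]);e2=np.array([-np.sin(y),np.cos(y),0]);p=np.radians(-58);r=.062*(np.cos(p)*e1+np.sin(p)*e2)
for n,c in(("scene","s9"),("wrist","w13")):
  for k in(.034,.052):print(c,k,"hub top",proj(n,c,M+u*(.117-k)),"sleeve top",proj(n,c,M+u*(.1285-k)+r))
s=" .:-=+*#%@"
g=cv2.cvtColor(cv2.imread("pics/s9.png"),cv2.COLOR_BGR2GRAY)
for q in range(194,264,2):print(q,"".join(s[min(9,g[q,c]//24)] for c in range(250,390)))
for n in("s3","s8","s9"):
  h=cv2.cvtColor(cv2.imread(f"pics/{n}.png"),cv2.COLOR_BGR2HSV);m=cv2.inRange(h,(10,120,60),(30,255,255))[205:245,340:385];print(n,(m>0).sum())
```

```text
s9 0.034 hub top [296.58444898 210.54390229] sleeve top [266.36291313 211.8669246 ]
s9 0.052 hub top [298.52383124 217.71833716] sleeve top [268.537017   218.98905051]
w13 0.034 hub top [183.60934548  16.76090989] sleeve top [263.62690079  73.50764109]
w13 0.052 hub top [188.0944613   7.4374942] sleeve top [263.46328314  61.80018599]
194 **########+-------=+******##*####*#********#*#############*#**#########***************#########*######****+=++*+-:::-::-:::---=+++++++*+++++
196 #######**************##*######*********############*#*#*##########**************#########*#######******++*+=******-::-:-:-:::---=+++*++++**+
198 ##*************#*##*##*#*******###############****#*########***************#####
[... 4021 characters left out ...]
-----:-:------======++++++****=-------------------------------:..................:-:-:---=========+
256 -------------=++******=-+*********+=-----------:-------======+++++++***+-:-------------------------:.....................:--:::--======++***
258 ------------------:-----------+*+****=-----------:-----=======++++++****=-----------------------:...:::-------:::....::---:-:---=====+******
260 -------:------------------------:---+*=-:-------:::-----=======++++++***=-:------------------:::::--------------::::-------::--==++*******++
262 -----=-------------------------------:-----:-----:-------======+++++++****=---------------:::::------------:-::::------:---:--=+*******++=+*
s3 432
s8 315
s9 295
```

The crank is home: the hub top is at about (299,216) against a seated prediction of (298.5,217.7). The platen has travelled the expected distance, and the hand is clear. Handing in.

```bash
python3 -c "
from station import bot
print(bot.hand_in())"
```

```text
the job is handed in; nothing more can be done
None
```

The job is handed in at about 30 s of the 72 s limit: the crank is seated fully home in the port, wound clockwise until it stiffened sharply with the platen on the flask, and the hand is clear; no contact showed with anything else on the bench, though I took no final picture of the bystanders.

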